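Load the hemmed-in sample pot into the reader

TASK

The green-lidded sample pot is hemmed in by three reagent bottles: first move all three bottles to the dark grey side tray, then stand the pot in the round nest on the reader while the bottles wait on the tray, and then put every bottle back upright, centred on the disc of its own cap colour. Never tip over a bottle or the pot, and leave the blue cup where it stands.

Things in the scene. Friction and masses are not known exactly. Their poses are not given: they have to be found in the camera images.
- bottle_blue: White plastic reagent bottle with a blue screw cap and a blue band; round, upright, loose, about 0.2 kg, 115 mm tall. Body 48 mm in diameter up to 76 mm, shoulder narrowing to a 34 mm neck at 85 mm, cap 40 mm in diameter from 87 mm to the top at 115 mm: grip it by the cap. Origin: centre of its underside, z up the bottle. It starts standing on the blue seat.
- seat_blue: Fixed flat blue disc, 68 mm in diameter and 3 mm thick, on the black base plate of the reagent bay (the bay's top is 6 mm above the table, the disc's top 9 mm): the home of the bottle with the blue cap. Origin: centre of the disc's underside, z up. The three seats lie 60 mm from the middle of the bay, one on the robot's side and one to each side of that; which colour is where changes.
- bottle_red: White plastic reagent bottle with a red screw cap and a red band; round, upright, loose, about 0.2 kg, 115 mm tall. Body 48 mm in diameter up to 76 mm, shoulder narrowing to a 34 mm neck at 85 mm, cap 40 mm in diameter from 87 mm to the top at 115 mm: grip it by the cap. Origin: centre of its underside, z up the bottle. It starts standing on the red seat.
- seat_red: Fixed flat red disc, 68 mm in diameter and 3 mm thick, on the black base plate of the reagent bay (the bay's top is 6 mm above the table, the disc's top 9 mm): the home of the bottle with the red cap. Origin: centre of the disc's underside, z up. The three seats lie 60 mm from the middle of the bay, one on the robot's side and one to each side of that; which colour is where changes.
- bottle_yellow: White plastic reagent bottle with a yellow screw cap and a yellow band; round, upright, loose, about 0.2 kg, 115 mm tall. Body 48 mm in diameter up to 76 mm, shoulder narrowing to a 34 mm neck at 85 mm, cap 40 mm in diameter from 87 mm to the top at 115 mm: grip it by the cap. Origin: centre of its underside, z up the bottle. It starts standing on the yellow seat.
- seat_yellow: Fixed flat yellow disc, 68 mm in diameter and 3 mm thick, on the black base plate of the reagent bay (the bay's top is 6 mm above the table, the disc's top 9 mm): the home of the bottle with the yellow cap. Origin: centre of the disc's underside, z up. The three seats lie 60 mm from the middle of the bay, one on the robot's side and one to each side of that; which colour is where changes.
- pot: Small sample pot, white with a green lid, round, 45 mm tall, loose, about 60 g; body 36 mm and lid 38 mm in diameter, the lid from 30 mm up. Origin: centre of its underside, z up. It starts on the black bay plate between the three taller bottles, which crowd it so closely that a gripper can hardly get down to it.
- tray: Side tray: a fixed flat square plate, dark grey with a white edge, 190 x 190 mm, 6 mm thick, without a rim. Origin: centre of its underside (top face 6 mm higher), x and y along its edges. Empty at the start; it has room for the three bottles set about 85 mm apart.
- nest (a point): Middle of the reader's nest: the black round floor, 58 mm across, inside a steel ring 4 mm high and 4 mm thick on top of a fixed white reader housing, 110 x 110 mm and 26 mm high, with a green display. The point lies on the nest's floor, 26 mm above the table; z up.
- beaker: Blue ceramic cup, 64 mm across and 85 mm tall, standing loose behind the bay or tray, at the far left of the work; a bystander. Origin: centre of its underside, z up.

How it is judged:
By the outcome, as a careful person would: the job done as asked, in the order asked, and still so for the second after the job is handed in, with the robot touching nothing.
It also fails if it takes over 141 s, if anything falls off the work surface, if the arm or the gripper's body presses on something with over 40 N, if the wrist force passes 120 N, or if a joint passes its speed limit or range.

ROBOT

A 7-joint arm with a two-finger parallel gripper is mounted at the origin on the work surface. World frame = base frame: x ahead of the robot, y to its left, z up, the work surface at z = 0. Lengths are in m, angles in rad, forces in N, time in s.
With the tool pointing down it reaches from about 0.4 to 0.85 m from the base axis. Payload 10.4 kg.
Tool frame: the origin (TCP) lies on the centre line of the jaws, within the pads' length; the fingertips stand 17 mm ahead of it and the grasp point (between the pads) lies 2 mm behind it; z points along the fingers, y is the line along which they close (so a half turn about z gives the same grasp; the last joint's range is limited). The gripper opens to 85 mm and grips with 20 to 120 N. Pads are 22 mm wide; open, the fingers measure 114 mm over their backs; the gripper's body (76 mm by 85 mm) begins 54 mm behind the grasp point. The pads swing forward as they close: fully open they stand 13 mm farther back than shut.
Start: joints at [-0.023, 0.332, -0.065, 1.46, 0.022, 1.35, -0.088], TCP at [0.625, 0, 0.248] pointing down, gripper open.
Joint ranges: [-2.6, 2.6], [-0.5, 2.12], [-1.47, 1.34], [0.16, 2.42], [-1.27, 4.41], [0.06, 2.06], [-2.6, 2.6]. Speed limits (rad/s): [2.22, 2.22, 2.79, 2.79, 3.14, 3.14, 3.14].

INTERFACE

Orientations are given as a unit quaternion [x, y, z, w].
In Python, from workcell import get_obs, optics, job gives the robot as it stands. The module is installed in compiled form; this text tells all that it offers.
- The arm moves only by the tool send_rows, never from a script. Its argument "plan" is a list that holds one entry, the list of rows, each a list of 7 numbers: the turn, a rotation vector about the tool's x, y, z in units of 1.5 rad (1.0 is 1.5 rad), then the shift along the tool's x, y, z in units of 20 cm (1.0 is 20 cm), then the opening, from 0 (shut) to 1 (fully open). A call has 1 to 20 rows; each row shifts and turns the commanded pose from where the row before left it, along the tool's axes as they then stand; what a row does not reach is not made up. A row lasts 1/12 s, in which the tool goes at most 41.7 mm and 7.16 degrees, less where a joint would pass 70% of its speed; a pose out of reach is approached as far as the arm can. A call with a number of a shift or a turn outside -1 to 1 is refused whole. A call with a gripper value outside its range is refused whole. The fingers move at their own pace and stop on an object; "squeeze" is the grip in N (left out, the last holds). Time passes only in rows, so rows that do not move let the fingers close. It gives the time, the measured TCP pose, the force, the opening and the grip force at its end, in the units of the state.
- get_obs(): the state, without advancing time (a new reading comes with each control period).
- optics.camera(name): name is "scene" or "side" or "wrist"; returns the picture (420x560x3 uint8, red, green, blue); there is no depth.
- optics.get_calibration(name): a dict with "intrinsics" (3x3 intrinsics, pixels), "world_from_camera" (4x4, takes a point from camera to world coordinates); the wrist camera has in their place "T_tool_cam" (4x4, takes a point from camera to tool coordinates, whose origin is the TCP and whose axes are the flange's). Camera axes: x right, y up, looking along -z (the intrinsics and any distortion apply to the point x, -y, -z); pixel columns grow to the right and rows downward; lengths in m; the calibration is good to about 2 mm. The wrist camera is an equidistant fisheye: a pixel r from the principal point sees the ray r / f radians off the axis. A picture is of the moment at which its call begins: read the wrist's pose just before it. get_calibration takes no time and is no camera call.
- job.hand_in(): hands the job in; it is judged then, once.
The state is a dict: "clock": time; "joint_pos": joint angles; "joint_velocities": joint speeds; "tau": joint torques, N m; "position": TCP position; "ee_rot": TCP orientation; "ft_force": force on the tool from outside, world axes, zero at the start; "torque": the same for the moment, N m; "grip_width": opening from 0.0 (shut) to 1.0 (fully open); "grasp_force": force on a finger pad.
Only numpy, scipy, OpenCV 4.12 (cv2) and the standard library are available. Lean on these libraries where they do the work, as an engineer would, in place of code of your own. Each camera call takes 0.05 s, during which the arm holds its last target. There are 200 camera calls.

## Working session

There is one attempt and no reset: what is moved stays moved. The work goes in short steps, Python scripts to look and compute and a tool call to move; the robot and the scene stay as the last step left them, time stands still between calls to the robot, and variables do not carry over. Pictures are saved under pics/ and viewed, at most 14 in all, crops included, and the job is handed in when it is done.

Besides the shell and the picture viewer there is one more tool, called after "Emit:" by a JSON object that holds its "name" and its "arguments", one argument or row to a line. send_rows: Moves the arm, as the interface text tells. Its arguments: {"type":"object","properties":{"plan":{"type":"array"},"squeeze":{"type":"number"}},"required":["plan"]}

```bash
mkdir -p pics; ls; python3 - <<'E'
from workcell import get_obs, optics
import cv2,numpy as np
o=get_obs();print({k:np.round(v,3).tolist() for k,v in o.items()})
for n in("scene","side","wrist"):
    c=optics.get_calibration(n);print(n,{k:(np.round(v,4).tolist() if not isinstance(v,str) else v) for k,v in c.items()})
    cv2.imwrite(f"pics/{n}0.png",optics.camera(n)[:,:,::-1])
E
```

```text
pics
{'clock': 0.0, 'joint_pos': [-0.023, 0.333, -0.065, 1.461, 0.022, 1.35, -0.089], 'joint_velocities': [-0.002, -0.001, -0.0, 0.001, -0.0, 0.0, -0.001], 'tau': [0.0, -62.545, 0.05, -39.161, 0.016, 0.01, -0.0], 'position': [0.625, -0.0, 0.248], 'ee_rot': [0.707, 0.707, -0.001, -0.0], 'ft_force': [1.001, -0.714, 0.407], 'torque': [-0.01, 0.039, -0.025], 'grasp_force': 0.0, 'grip_width': 1.0}
scene {'intrinsics': [[539.3265, 0.0, 284.2485], [0.0, 539.3265, 205.2124], [0.0, 0.0, 1.0]], 'world_from_camera': [[-0.1899, -0.7945, 0.5768, 1.2552], [0.9818, -0.1562, 0.1081, 0.1268], [0.0042, 0.5869, 0.8097, 1.0645], [0.0, 0.0, 0.0, 1.0]]}
side {'intrinsics': [[467.6353, 0.0, 277.7831], [0.0, 467.6353, 211.966], [0.0, 0.0, 1.0]], 'world_from_camera': [[-0.7779, 0.4709, -0.4161, 0.1272], [-0.6284, -0.5788, 0.5197, 0.506], [0.0039, 0.6657, 0.7462, 0.7738], [0.0, 0.0, 0.0, 1.0]]}
wrist {'intrinsics': [[325.1923, 0.0, 279.326], [0.0, 325.1923, 206.9557], [0.0, 0.0, 1.0]], 'T_tool_cam': [[0.0019, 0.9583, 0.2858, 0.0722], [1.0, -0.002, -0.0, -0.0012], [0.0005, 0.2858, -0.9583, -0.1262], [0.0, 0.0, 0.0, 1.0]]}
```

View pics/scene0.png

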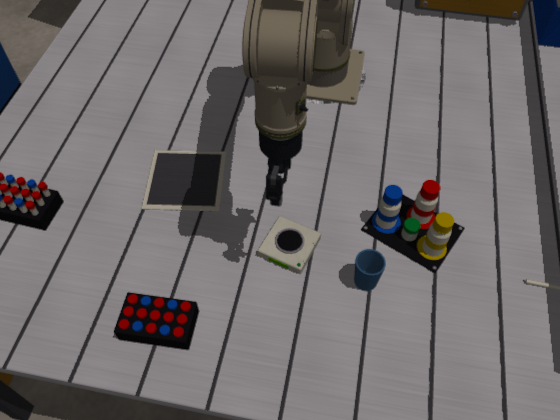

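View pics/side0.png

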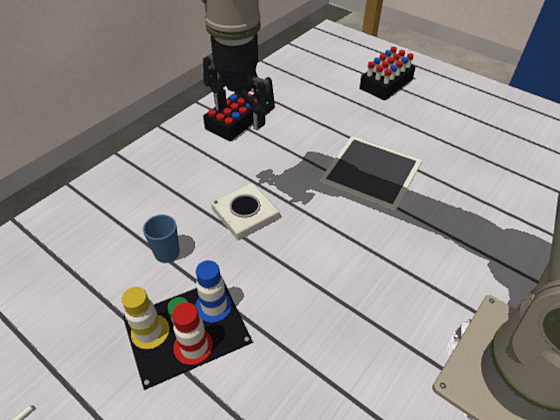

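View pics/wrist0.png

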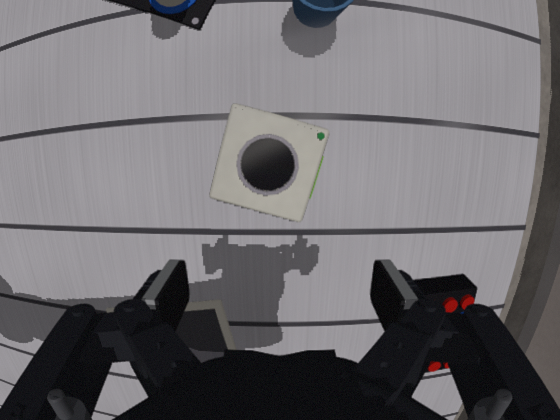

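The scene view shows the bottle caps at blue (391,194), red (430,188) and yellow (442,222), with the pot at (411,230). The cup is at (369,270), the nest at (290,240) and the tray centre at (186,180). The side view shows the same layout. The wrist view shows the nest at (268,164). Next I'll measure by colour masks.

```bash
cat > h.py <<'E'
import numpy as np, cv2
from workcell import get_obs, optics
from scipy.spatial.transform import Rotation as R
CAL={n:optics.get_calibration(n) for n in("scene","side","wrist")}
def grab(n):
    o=get_obs(); im=optics.camera(n); c=CAL[n]
    if n=="wrist":
        T=np.eye(4);T[:3,:3]=R.from_quat(o["ee_rot"]).as_matrix();T[:3,3]=o["position"];T=T@np.array(c["T_tool_cam"])
    else: T=np.array(c["world_from_camera"])
    return im,T
def cast(n,T,uv,z):
    K=np.array(CAL[n]["intrinsics"]);uv=np.atleast_2d(np.asarray(uv,float))
    p=(uv-K[:2,2])/[K[0,0],K[1,1]]
    if n=="wrist":
        r=np.linalg.norm(p,axis=1)+1e-12;d=np.c_[p*(np.sin(r)/r)[:,None],np.cos(r)]
    else: d=np.c_[p,np.ones(len(p))]
    d=d*[1,-1,-1]@T[:3,:3].T
    return (T[:3,3]+d*((z-T[2,3])/d[:,2])[:,None])[:,:2]
HUE={"red":[(0,6),(174,180)],"yellow":[(20,32)],"blue":[(108,118)],"green":[(55,80)]}
def mask(im,c,s=120,v=50):
    h=cv2.cvtColor(im,cv2.COLOR_RGB2HSV)
    return sum(cv2.inRange(h,(a,s,v),(b,255,255)) for a,b in HUE[c])
def blobs(m,amin=25):
    n,l,st,ce=cv2.connectedComponentsWithStats(m)
    return [(int(st[i,4]),ce[i].round(1).tolist(),st[i,:4].tolist()) for i in range(1,n) if st[i,4]>=amin]
E
python3 - <<'E'
from h import *
for n in("scene","side"):
    im,T=grab(n)
    for c in HUE:
        print(n,c)
        for b in blobs(mask(im,c)): print("  ",b,cast(n,T,b[1],0.110).round(3).tolist(), cast(n,T,b[1],.045).round(3).tolist())
    h=cv2.cvtColor(im,cv2.COLOR_RGB2HSV)
    print(h[208,389],h[270,369] if n=="scene" else h[240,160])
    g=cv2.cvtColor(im,cv2.COLOR_RGB2GRAY)
    k=cv2.inRange(g,0,60)
    for a,ce,bb in blobs(k,300): print(" dark",a,ce,bb,cast(n,T,ce,.006).round(3).tolist(),cast(n,T,ce,.026).round(3).tolist())
im,T=grab("wrist");k=cv2.inRange(cv2.cvtColor(im,cv2.COLOR_RGB2GRAY),0,85)
for a,ce,bb in blobs(k,1500): print(" w",a,ce,bb,cast("wrist",T,ce,.026).round(4))
E
```

```text
scene red
   (28, [1.2, 176.6], [0, 172, 4, 9]) [[0.62, -0.645]] [[0.577, -0.698]]
   (63, [20.6, 181.0], [16, 177, 10, 9]) [[0.624, -0.596]] [[0.581, -0.646]]
   (66, [42.2, 185.7], [38, 181, 9, 10]) [[0.627, -0.543]] [[0.584, -0.588]]
   (319, [429.9, 189.7], [420, 180, 20, 21]) [[0.47, 0.311]] [[0.417, 0.323]]
   (285, [19.9, 191.3], [0, 183, 42, 17]) [[0.651, -0.584]] [[0.61, -0.633]]
   (74, [7.6, 199.4], [3, 195, 10, 10]) [[0.677, -0.6]] [[0.638, -0.65]]
   (76, [29.7, 204.6], [25, 200, 11, 10]) [[0.681, -0.546]] [[0.642, -0.592]]
   (236, [422.6, 215.8], [407, 203, 28, 26]) [[0.545, 0.298]] [[0.497, 0.309]]
   (91, [132.3, 298.5], [127, 294, 11, 10]) [[0.851, -0.247]] [[0.824, -0.273]]
   (93, [158.6, 302.2], [153, 297, 12, 11]) [[0.849, -0.195]] [[0.822, -0.217]]
   (93, [185.2, 305.9], [180, 301, 11, 11]) [[0.847, -0.142]] [[0.819, -0.16]]
   (97, [128.1, 310.9], [123, 306, 11, 11]) [[0.878, -0.246]] [[0.852, -0.272]]
   (95, [141.3, 312.8], [136, 308, 11, 11]) [[0.877, -0.22]] [[0.851, -0.244]]
   (96, [154.8, 314.8], [150, 310, 11, 11]) [[0.876, -0.193]] [[0.85, -0.215]]
 
[... 4537 characters left out ...]
, 26, 19] [[0.626, 0.002]] [[0.613, 0.015]]
 dark 322 [384.6, 258.6] [291, 204, 185, 109] [[0.308, -0.067]] [[0.303, -0.052]]
 dark 414 [468.7, 245.5] [397, 207, 142, 77] [[0.19, -0.206]] [[0.188, -0.187]]
 dark 596 [166.1, 247.8] [147, 228, 32, 35] [[0.671, 0.193]] [[0.657, 0.201]]
 dark 4206 [190.0, 340.9] [122, 284, 131, 106] [[0.484, 0.306]] [[0.475, 0.311]]
 dark 471 [552.7, 327.0] [543, 308, 17, 42] [[-0.006, -0.126]] [[-0.002, -0.109]]
 dark 368 [511.6, 379.1] [483, 337, 77, 75] [[0.017, 0.016]] [[0.02, 0.029]]
 w 5128 [244.0, 14.9] [0, 0, 541, 51] [[0.5857 0.1809]]
 w 71942 [293.8, 332.0] [0, 0, 560, 420] [[ 0.6433 -0.2062]]
 w 2223 [267.0, 164.2] [241, 138, 54, 53] [[0.6102 0.0166]]
```

Emit:
{"name": "send_rows", "arguments": {
  "plan": [
    [[0,0,0,0.155,-0.0775,0,0.8],[0,0,0,0.155,-0.0775,0,0.8],[0,0,0,0.155,-0.0775,0,0.8],[0,0,0,0.155,-0.0775,0,0.8],[0,0,0,0.155,-0.0775,0,0.8],[0,0,0,0.155,-0.0775,0,0.8],[0,0,0,0.155,-0.0775,0,0.8],[0,0,0,0.155,-0.0775,0,0.8],[0,0,0,0.155,-0.0775,0,0.8],[0,0,0,0.155,-0.0775,0,0.8],[0,0,0,0,0,0,0.8],[0,0,0,0,0,0,0.8]]
  ],
  "squeeze": 40
}}

```text
clock: 1.3
position: [0.4686, 0.3121, 0.2483]
ee_rot: [0.706, 0.709, 0.0, -0.0]
ft_force: [0.7, -0.5, 0.6]
grip_width: 0.8
grasp_force: 0.0
```

```bash
python3 - <<'E'
from h import *
im,T=grab("wrist");cv2.imwrite("pics/w1.png",im[:,:,::-1])
for c in HUE:
    for b in blobs(mask(im,c),150): print(c,b,cast("wrist",T,b[1],0.124).round(4).tolist(), cast("wrist",T,b[1],.051).round(4).tolist())
o=get_obs();print(o["position"],o["ee_rot"])
E
```

```text
red (1023, [286.2, 165.4], [254, 149, 60, 45]) [[0.4726, 0.3434]] [[0.4742, 0.3315]]
red (2057, [281.4, 203.7], [257, 177, 50, 54]) [[0.4691, 0.3123]] [[0.4697, 0.2914]]
yellow (1114, [341.9, 150.8], [324, 125, 52, 59]) [[0.5161, 0.3557]] [[0.5303, 0.3474]]
yellow (2013, [381.8, 168.5], [356, 144, 52, 50]) [[0.5499, 0.3425]] [[0.5739, 0.3303]]
blue (987, [306.4, 236.3], [278, 216, 56, 45]) [[0.4901, 0.2843]] [[0.4968, 0.2552]]
blue (1684, [313.8, 286.6], [293, 263, 44, 48]) [[0.4986, 0.2358]] [[0.5078, 0.1926]]
green (996, [335.4, 208.4], [318, 191, 36, 36]) [[0.5131, 0.3087]] [[0.5264, 0.2867]]
[0.46987627 0.31020834 0.24826744] [ 7.06663199e-01  7.07550064e-01 -5.37519296e-05  1.62534151e-04]
```

View pics/w1.png

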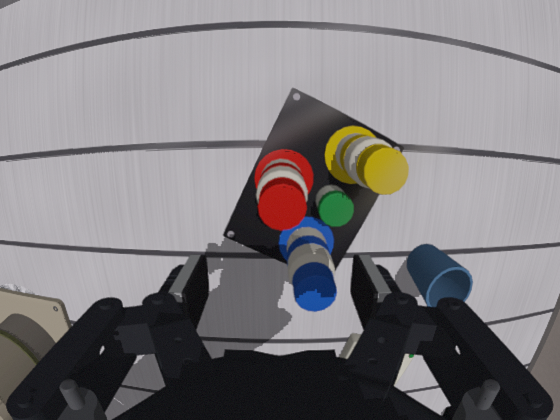

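The wrist view shows the red cap at (281,203), blue at (314,287), yellow at (382,168), the pot at (335,208) and the cup at (440,275). The jaws are centred over red, so I'm descending.

Emit:
{"name": "send_rows", "arguments": {
  "plan": [
    [[0,0,0,0,0,0.14,0.8],[0,0,0,0,0,0.14,0.8],[0,0,0,0,0,0.14,0.8],[0,0,0,0,0,0.14,0.8],[0,0,0,0,0,0.14,0.8],[0,0,0,0,0,0,0.8],[0,0,0,0,0,0,0],[0,0,0,0,0,0,0],[0,0,0,0,0,0,0],[0,0,0,0,0,0,0],[0,0,0,0,0,0,0],[0,0,0,0,0,0,0],[0,0,0,0,0,0,0],[0,0,0,0,0,0,0]]
  ],
  "squeeze": 40
}}

```text
clock: 2.52
position: [0.4712, 0.3106, 0.1105]
ee_rot: [0.707, 0.707, 0.002, 0.001]
ft_force: [-1.1, -1.1, 7.2]
grip_width: 0.453
grasp_force: 40.9
```

Emit:
{"name": "send_rows", "arguments": {
  "plan": [
    [[0,0,0,0,0,-0.1,0],[0,0,0,0,0,-0.18,0],[0,0,0,0,0,-0.18,0],[0,0,0,0,0,-0.16,0],[0,0,0,-0.08,0,-0.03,0],[0,0,0,-0.175,0.012,0,0],[0,0,0,-0.175,0.012,0,0],[0,0,0,-0.175,0.012,0,0],[0,0,0,-0.175,0.012,0,0],[0,0,0,-0.175,0.012,0,0],[0,0,0,-0.175,0.012,0,0],[0,0,0,-0.175,0.012,0,0],[0,0,0,-0.175,0.012,0,0],[0,0,0,-0.175,0.012,0,0],[0,0,0,-0.175,0.012,0,0],[0,0,0,-0.175,0.012,0,0],[0,0,0,-0.175,0.012,0,0],[0,0,0,-0.175,0.012,0,0],[0,0,0,-0.175,0.012,0,0]]
  ]
}}

```text
clock: 4.1
position: [0.5034, -0.1977, 0.2392]
ee_rot: [0.707, 0.707, 0.0, 0.001]
ft_force: [1.9, -0.5, -2.2]
grip_width: 0.461
grasp_force: 41.2
```

Emit:
{"name": "send_rows", "arguments": {
  "plan": [
    [[0,0,0,-0.175,0.012,0,0],[0,0,0,-0.175,0.012,0,0],[0,0,0,-0.15,0.012,0,0],[0,0,0,-0.1,0.012,0,0],[0,0,0,0,0,0,0],[0,0,0,0,0,0,0],[0,0,0,0,0,0,0]]
  ]
}}

```text
clock: 4.68
position: [0.5134, -0.3151, 0.2385]
ee_rot: [0.707, 0.707, 0.0, -0.0]
ft_force: [0.9, -0.1, -0.6]
grip_width: 0.456
grasp_force: 41.1
```

```bash
python3 - <<'E'
from h import *
im,T=grab("scene");cv2.imwrite("pics/s2.png",im[:,:,::-1])
import numpy as np
p=np.mean([get_obs()["position"] for _ in range(5)],0);print(p,get_obs()["grip_width"])
g=cv2.cvtColor(im,cv2.COLOR_RGB2GRAY)
k=cv2.inRange(g,0,60)
for n in("scene","side"):
    im,T=grab(n)
    h=cv2.cvtColor(im,cv2.COLOR_RGB2HSV)
    m=cv2.inRange(h,(10,30,150),(30,90,255))
    for b in blobs(m,150): print(n,b,cast(n,T,b[1],.006).round(3))
E
```

```text
[ 0.51357263 -0.31469715  0.23860717] 0.4533160349641191
scene (396, [193.6, 194.3], [142, 152, 84, 57]) [[ 0.512 -0.239]]
side (3456, [477.8, 17.6], [410, 0, 134, 51]) [[ 0.585 -1.183]]
side (4313, [475.2, 365.5], [435, 295, 88, 125]) [[0.074 0.032]]
```

View pics/s2.png

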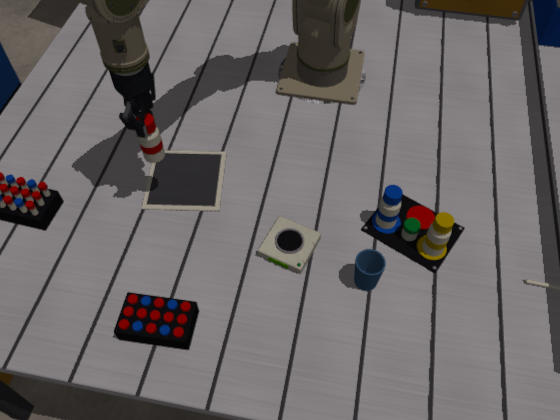

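The scene view shows red hanging above the tray's near-left part; its empty seat is at (421,217), and everything else is still in place. Setting it down.

Emit:
{"name": "send_rows", "arguments": {
  "plan": [
    [[0,0,0,0,0,0.16,0],[0,0,0,0,0,0.16,0],[0,0,0,0,0,0.16,0],[0,0,0,0,0,0.12,0],[0,0,0,0,0,0.03,0],[0,0,0,0,0,0.02,0],[0,0,0,0,0,0,0],[0,0,0,0,0,0,0]]
  ]
}}

```text
clock: 5.5
position: [0.5143, -0.3163, 0.1102]
ee_rot: [0.707, 0.707, 0.001, 0.001]
ft_force: [0.1, -0.1, -1.5]
grip_width: 0.454
grasp_force: 41.2
```

```bash
python3 - <<'E'
from h import *
for i in range(3):
    o=get_obs();print(o["position"].round(4) if hasattr(o["position"],"round") else o["position"],o["ft_force"]);optics.camera("side")
E
```

```text
[ 0.5143 -0.3163  0.1102] [ 0.10720826 -0.13892236 -1.45679826]
[ 0.5143 -0.3164  0.1102] [ 0.90416994 -0.26373901 -2.58430462]
[ 0.5142 -0.3163  0.1101] [-0.6332555   1.00071295 -1.5282439 ]
```

Emit:
{"name": "send_rows", "arguments": {
  "plan": [
    [[0,0,0,0,0,0.006,0],[0,0,0,0,0,0,0],[0,0,0,0,0,0,0]]
  ]
}}

```text
clock: 5.9
position: [0.5136, -0.3162, 0.1077]
ee_rot: [0.707, 0.707, 0.0, 0.001]
ft_force: [-0.7, -0.6, 1.2]
grip_width: 0.46
grasp_force: 41.6
```

Emit:
{"name": "send_rows", "arguments": {
  "plan": [
    [[0,0,0,0,0,0,0.7],[0,0,0,0,0,0,0.8],[0,0,0,0,0,0,0.8],[0,0,0,0,0,-0.1,0.8],[0,0,0,0,0,-0.18,0.8],[0,0,0,0,0,-0.18,0.8],[0,0,0,0,0,-0.19,0.8],[0,0,0,0.17,-0.004,0,0.8],[0,0,0,0.17,-0.004,0,0.8],[0,0,0,0.17,-0.004,0,0.8],[0,0,0,0.17,-0.004,0,0.8],[0,0,0,0.17,-0.004,0,0.8],[0,0,0,0.17,-0.004,0,0.8],[0,0,0,0.17,-0.004,0,0.8],[0,0,0,0.17,-0.004,0,0.8],[0,0,0,0.17,-0.004,0,0.8],[0,0,0,0.17,-0.004,0,0.8],[0,0,0,0.17,-0.004,0,0.8],[0,0,0,0.17,-0.004,0,0.8],[0,0,0,0.17,-0.004,0,0.8]]
  ]
}}

```text
clock: 7.57
position: [0.5025, 0.1276, 0.2374]
ee_rot: [0.707, 0.707, 0.0, 0.0]
ft_force: [1.7, 0.3, -0.0]
grip_width: 0.799
grasp_force: 0.0
```

Emit:
{"name": "send_rows", "arguments": {
  "plan": [
    [[0,0,0,0.17,-0.004,0,0.8],[0,0,0,0.17,-0.004,0,0.8],[0,0,0,0.17,-0.003,0,0.8],[0,0,0,0,0,0,0.8],[0,0,0,0,0,0,0.8],[0,0,0,0,0,0,0.8]]
  ]
}}

```text
clock: 8.07
position: [0.5007, 0.2275, 0.237]
ee_rot: [0.707, 0.707, -0.0, 0.0]
ft_force: [-0.3, -0.7, 0.4]
grip_width: 0.803
grasp_force: 0.0
```

```bash
python3 - <<'E'
from h import *
for n in("wrist","scene","side"):
    im,T=grab(n)
    if n=="wrist":cv2.imwrite("pics/w3.png",im[:,:,::-1])
    for c in HUE:
        for b in blobs(mask(im,c),150):
            if n=="wrist": print(c,b,cast("wrist",T,b[1],0.124).round(4).tolist(), cast("wrist",T,b[1],.051).round(4).tolist())
            elif c=="red": print(n,b,cast(n,T,b[1],.107).round(4).tolist())
o=get_obs();print(o["position"],o["ee_rot"])
E
```

```text
red (3093, [254.1, 103.5], [223, 73, 63, 62]) [[0.4812, 0.3065]] [[0.4755, 0.3086]]
yellow (2244, [350.5, 62.7], [323, 37, 56, 53]) [[0.5514, 0.3385]] [[0.5672, 0.3503]]
yellow (1117, [316.4, 86.0], [297, 50, 59, 59]) [[0.5263, 0.3197]] [[0.5344, 0.3258]]
blue (1090, [280.7, 162.6], [250, 146, 62, 44]) [[0.5005, 0.2626]] [[0.5008, 0.2513]]
blue (2188, [280.0, 203.1], [255, 176, 52, 55]) [[0.5001, 0.2314]] [[0.5002, 0.2105]]
green (786, [310.8, 133.2], [291, 117, 38, 31]) [[0.5225, 0.2847]] [[0.5295, 0.2801]]
scene (303, [156.2, 163.3], [147, 154, 19, 20]) [[0.5124, -0.3154]]
scene (285, [19.9, 191.3], [0, 183, 42, 17]) [[0.6491, -0.5864]]
scene (419, [421.4, 215.2], [406, 205, 29, 24]) [[0.542, 0.2956]]
side (321, [390.2, 61.0], [376, 47, 29, 29]) [[0.6063, -0.5722]]
side (532, [235.2, 106.4], [214, 90, 47, 35]) [[0.7905, -0.1573]]
side (286, [370.4, 119.5], [362, 110, 18, 20]) [[0.5129, -0.3181]]
side (1179, [192.5, 346.0], [173, 328, 40, 37]) [[0.4279, 0.3359]]
[0.5010064  0.22668172 0.23721738] [ 7.07824636e-01  7.06388153e-01 -1.45642379e-05  2.47987758e-04]
```

View pics/w3.png

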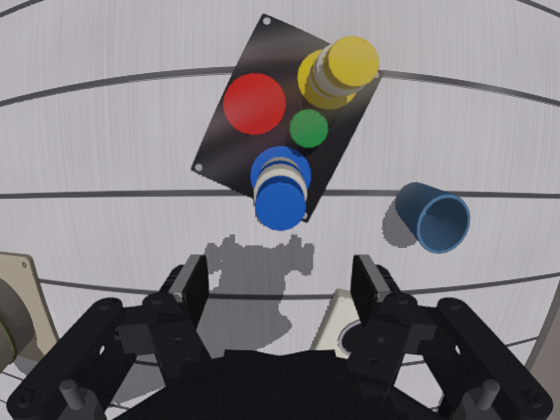

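The wrist view shows blue at (280,203) between the jaws and the red seat bare at (254,103). Red is standing on the tray. I'm picking up blue.

Emit:
{"name": "send_rows", "arguments": {
  "plan": [
    [[0,0,0,0.012,0,0.16,0.8],[0,0,0,0,0,0.16,0.8],[0,0,0,0,0,0.16,0.8],[0,0,0,0,0,0.12,0.8],[0,0,0,0,0,0.04,0.8],[0,0,0,0,0,0,0.8],[0,0,0,0,0,0,0],[0,0,0,0,0,0,0],[0,0,0,0,0,0,0],[0,0,0,0,0,0,0],[0,0,0,0,0,0,0],[0,0,0,0,0,0,0],[0,0,0,0,0,0,0],[0,0,0,0,0,0,0]]
  ]
}}

```text
clock: 9.38
position: [0.5018, 0.2309, 0.1113]
ee_rot: [0.707, 0.707, 0.002, 0.001]
ft_force: [-0.5, -0.8, 7.0]
grip_width: 0.46
grasp_force: 40.0
```

Emit:
{"name": "send_rows", "arguments": {
  "plan": [
    [[0,0,0,0,0,-0.1,0],[0,0,0,0,0,-0.18,0],[0,0,0,0,0,-0.18,0],[0,0,0,0,0,-0.16,0],[0,0,0,-0.09,-0.01,-0.03,0],[0,0,0,-0.17,-0.023,0,0],[0,0,0,-0.17,-0.023,0,0],[0,0,0,-0.17,-0.023,0,0],[0,0,0,-0.17,-0.023,0,0],[0,0,0,-0.17,-0.023,0,0],[0,0,0,-0.17,-0.023,0,0],[0,0,0,-0.17,-0.023,0,0],[0,0,0,-0.17,-0.023,0,0],[0,0,0,-0.17,-0.023,0,0],[0,0,0,-0.17,-0.023,0,0],[0,0,0,-0.17,-0.023,0,0],[0,0,0,-0.17,-0.023,0,0],[0,0,0,-0.17,-0.023,0,0],[0,0,0,-0.17,-0.023,0,0]]
  ]
}}

```text
clock: 10.97
position: [0.4338, -0.2652, 0.2401]
ee_rot: [0.707, 0.707, 0.0, 0.001]
ft_force: [-0.2, -0.3, -1.3]
grip_width: 0.455
grasp_force: 41.2
```

Emit:
{"name": "send_rows", "arguments": {
  "plan": [
    [[0,0,0,-0.17,-0.023,0,0],[0,0,0,-0.09,-0.01,0,0],[0,0,0,0,0,0,0],[0,0,0,0,0,0,0],[0,0,0,0,0,0.16,0],[0,0,0,0,0,0.16,0],[0,0,0,0,0,0.16,0],[0,0,0,0,0,0.1,0],[0,0,0,0,0,0.03,0],[0,0,0,0,0,0,0],[0,0,0,0,0,0,0]]
  ]
}}

```text
clock: 11.88
position: [0.4286, -0.3153, 0.1185]
ee_rot: [0.707, 0.707, 0.0, 0.001]
ft_force: [0.9, -0.4, -2.7]
grip_width: 0.454
grasp_force: 41.0
```

Emit:
{"name": "send_rows", "arguments": {
  "plan": [
    [[0,0,0,0,0,0.03,0],[0,0,0,0,0,0.018,0],[0,0,0,0,0,0.004,0],[0,0,0,0,0,0,0],[0,0,0,0,0,0,0]]
  ]
}}

```text
clock: 12.3
position: [0.4286, -0.3162, 0.1083]
ee_rot: [0.707, 0.707, 0.001, 0.001]
ft_force: [-0.9, 1.0, 7.6]
grip_width: 0.458
grasp_force: 42.1
```

Emit:
{"name": "send_rows", "arguments": {
  "plan": [
    [[0,0,0,0,0,0,0.7],[0,0,0,0,0,0,0.8],[0,0,0,0,0,0,0.8],[0,0,0,0,0,-0.1,0.8],[0,0,0,0,0,-0.18,0.8],[0,0,0,0,0,-0.18,0.8],[0,0,0,0,0,-0.19,0.8],[0,0,0,0.173,0.033,0,0.8],[0,0,0,0.173,0.033,0,0.8],[0,0,0,0.173,0.033,0,0.8],[0,0,0,0.173,0.033,0,0.8],[0,0,0,0.173,0.033,0,0.8],[0,0,0,0.173,0.033,0,0.8],[0,0,0,0.173,0.033,0,0.8],[0,0,0,0.173,0.033,0,0.8],[0,0,0,0.173,0.033,0,0.8],[0,0,0,0.173,0.033,0,0.8],[0,0,0,0.173,0.033,0,0.8],[0,0,0,0.173,0.033,0,0.8],[0,0,0,0.173,0.033,0,0.8]]
  ]
}}

```text
clock: 13.97
position: [0.5135, 0.1359, 0.2369]
ee_rot: [0.707, 0.707, 0.0, 0.0]
ft_force: [1.0, -0.5, 1.1]
grip_width: 0.803
grasp_force: 0.0
```

Emit:
{"name": "send_rows", "arguments": {
  "plan": [
    [[0,0,0,0.173,0.033,0,0.8],[0,0,0,0.173,0.033,0,0.8],[0,0,0,0.173,0.033,0,0.8],[0,0,0,0.173,0.033,0,0.8],[0,0,0,0.173,0.033,0,0.8],[0,0,0,0.173,0.033,0,0.8],[0,0,0,0,0,0,0.8],[0,0,0,0,0,0,0.8],[0,0,0,0,0,0,0.8]]
  ]
}}

```text
clock: 14.72
position: [0.5531, 0.3414, 0.2364]
ee_rot: [0.707, 0.707, -0.0, 0.0]
ft_force: [-0.2, -1.4, -0.5]
grip_width: 0.802
grasp_force: 0.0
```

```bash
python3 - <<'E'
from h import *
im,T=grab("wrist")
for c in HUE:
    for b in blobs(mask(im,c),150):
        print(c,b,cast("wrist",T,b[1],0.124).round(4).tolist(), cast("wrist",T,b[1],.051).round(4).tolist(), cast("wrist",T,b[1],.009).round(4).tolist())
o=get_obs();print(o["position"],o["ee_rot"])
E
```

```text
red (2623, [210.6, 204.7], [182, 177, 58, 57]) [[0.4986, 0.344]] [[0.4823, 0.3227]] [[0.4729, 0.3105]]
yellow (968, [277.0, 167.4], [249, 151, 62, 46]) [[0.5502, 0.373]] [[0.5496, 0.3605]] [[0.5493, 0.3533]]
yellow (2301, [282.3, 205.9], [256, 178, 53, 57]) [[0.5542, 0.3432]] [[0.5549, 0.3216]] [[0.5553, 0.3092]]
blue (1958, [236.6, 268.4], [211, 242, 54, 50]) [[0.5167, 0.2892]] [[0.5059, 0.2511]] [[0.4997, 0.2292]]
green (965, [255.5, 238.4], [238, 220, 37, 36]) [[0.5331, 0.3163]] [[0.5273, 0.2865]] [[0.524, 0.2693]]
[0.55342038 0.34064005 0.23667005] [ 7.07569152e-01  7.06643994e-01 -1.83648105e-04  3.56318127e-04]
```

Emit:
{"name": "send_rows", "arguments": {
  "plan": [
    [[0,0,0,0.005,0.004,0.16,0.8],[0,0,0,0,0,0.16,0.8],[0,0,0,0,0,0.16,0.8],[0,0,0,0,0,0.12,0.8],[0,0,0,0,0,0.034,0.8],[0,0,0,0,0,0,0.8],[0,0,0,0,0,0,0],[0,0,0,0,0,0,0],[0,0,0,0,0,0,0],[0,0,0,0,0,0,0],[0,0,0,0,0,0,0],[0,0,0,0,0,0,0],[0,0,0,0,0,0,0],[0,0,0,0,0,0,0]]
  ]
}}

```text
clock: 15.93
position: [0.5551, 0.3434, 0.1126]
ee_rot: [0.707, 0.707, 0.002, 0.001]
ft_force: [-0.3, -1.1, 6.7]
grip_width: 0.457
grasp_force: 40.4
```

Emit:
{"name": "send_rows", "arguments": {
  "plan": [
    [[0,0,0,0,0,-0.1,0],[0,0,0,0,0,-0.18,0],[0,0,0,0,0,-0.18,0],[0,0,0,0,0,-0.16,0],[0,0,0,-0.09,-0.025,-0.03,0],[0,0,0,-0.17,-0.025,0,0],[0,0,0,-0.17,-0.025,0,0],[0,0,0,-0.17,-0.025,0,0],[0,0,0,-0.17,-0.025,0,0],[0,0,0,-0.17,-0.025,0,0],[0,0,0,-0.17,-0.025,0,0],[0,0,0,-0.17,-0.025,0,0],[0,0,0,-0.17,-0.025,0,0],[0,0,0,-0.17,-0.025,0,0],[0,0,0,-0.17,-0.025,0,0],[0,0,0,-0.17,-0.025,0,0],[0,0,0,-0.17,-0.025,0,0],[0,0,0,-0.17,-0.025,0,0],[0,0,0,-0.17,-0.025,0,0]]
  ]
}}

```text
clock: 17.52
position: [0.4784, -0.1528, 0.2411]
ee_rot: [0.707, 0.707, 0.001, 0.001]
ft_force: [1.1, -0.3, -1.3]
grip_width: 0.456
grasp_force: 40.9
```

Emit:
{"name": "send_rows", "arguments": {
  "plan": [
    [[0,0,0,-0.17,-0.025,0,0],[0,0,0,-0.13,-0.025,0,0],[0,0,0,-0.09,0,0,0],[0,0,0,0,0,0,0],[0,0,0,0,0,0,0],[0,0,0,0,0,0.16,0],[0,0,0,0,0,0.16,0],[0,0,0,0,0,0.16,0],[0,0,0,0,0,0.1,0],[0,0,0,0,0,0.03,0],[0,0,0,0,0,0.03,0],[0,0,0,0,0,0,0],[0,0,0,0,0,0,0]]
  ]
}}

```text
clock: 18.6
position: [0.4698, -0.2291, 0.1133]
ee_rot: [0.707, 0.707, 0.001, 0.001]
ft_force: [0.6, -0.6, -1.4]
grip_width: 0.458
grasp_force: 40.8
```

Emit:
{"name": "send_rows", "arguments": {
  "plan": [
    [[0,0,0,0,0,0.012,0],[0,0,0,0,0,0.006,0],[0,0,0,0,0,0,0],[0,0,0,0,0,0,0]]
  ]
}}

```text
clock: 18.93
position: [0.4697, -0.2295, 0.1095]
ee_rot: [0.707, 0.707, 0.001, 0.001]
ft_force: [0.1, -0.6, 5.2]
grip_width: 0.454
grasp_force: 41.3
```

Emit:
{"name": "send_rows", "arguments": {
  "plan": [
    [[0,0,0,0,0,0,0.7],[0,0,0,0,0,0,0.8],[0,0,0,0,0,0,0.8],[0,0,0,0,0,-0.1,0.8],[0,0,0,0,0,-0.18,0.8],[0,0,0,0,0,-0.18,0.8],[0,0,0,0,0,-0.18,0.8],[0,0,0,0.172,0.019,0,0.8],[0,0,0,0.172,0.019,0,0.8],[0,0,0,0.172,0.019,0,0.8],[0,0,0,0.172,0.019,0,0.8],[0,0,0,0.172,0.019,0,0.8],[0,0,0,0.172,0.019,0,0.8],[0,0,0,0.172,0.019,0,0.8],[0,0,0,0.172,0.019,0,0.8],[0,0,0,0.172,0.019,0,0.8],[0,0,0,0.172,0.019,0,0.8],[0,0,0,0.172,0.019,0,0.8],[0,0,0,0.172,0.019,0,0.8],[0,0,0,0.172,0.019,0,0.8]]
  ]
}}

```text
clock: 20.6
position: [0.518, 0.2196, 0.2362]
ee_rot: [0.707, 0.707, -0.0, -0.0]
ft_force: [0.4, -0.5, 0.2]
grip_width: 0.796
grasp_force: 0.0
```

Emit:
{"name": "send_rows", "arguments": {
  "plan": [
    [[0,0,0,0.172,0.019,0,0.8],[0,0,0,0.172,0.019,0,0.8],[0,0,0,0,0,0,0.8],[0,0,0,0,0,0,0.8],[0,0,0,0,0,0,0.8]]
  ]
}}

```text
clock: 21.02
position: [0.5259, 0.2863, 0.2359]
ee_rot: [0.707, 0.707, -0.0, 0.0]
ft_force: [0.0, -1.1, -0.7]
grip_width: 0.799
grasp_force: 0.0
```

```bash
python3 - <<'E'
from h import *
im,T=grab("wrist");cv2.imwrite("pics/w4.png",im[:,:,::-1])
for c in HUE:
    m=mask(im,c)
    cs,_=cv2.findContours(m,cv2.RETR_EXTERNAL,cv2.CHAIN_APPROX_NONE)
    for k in cs:
        if cv2.contourArea(k)<300: continue
        for z in ((.009,) if c!="green" else (.051,)):
            w=cast("wrist",T,k[:,0]+0.0,z).astype(np.float32)
            (x,y),ax,_=cv2.fitEllipse(w*1000); print(c,z,"centre mm",round(x,1),round(y,1),np.round(ax,1))
p=[]
o=get_obs();print(o["position"])
im,T=grab("scene");cv2.imwrite("pics/s4.png",im[:,:,::-1])
for n in("scene","side"):
    im,T=grab(n)
    for c in HUE:
        for b in blobs(mask(im,c),100):
            q=cast(n,T,b[1],.107)[0]
            r=cast(n,T,b[1],.009)[0]
            if abs(q[0]-.47)<.12 and abs(q[1]+.27)<.12: print(n,c,"cap",q.round(4))
            if abs(r[0]-.52)<.12 and abs(r[1]-.28)<.12: print(n,c,"seat",r.round(4))
E
```

```text
red 0.009 centre mm 472.3 309.6 [67.3 67.6]
yellow 0.009 centre mm 552.0 337.9 [67.1 67.8]
blue 0.009 centre mm 500.4 229.8 [66.1 68.5]
green 0.051 centre mm 527.4 285.7 [37.1 38. ]
[0.52609906 0.28561365 0.23612759]
scene red cap [ 0.5125 -0.3156]
scene red cap [ 0.5718 -0.2803]
scene red seat [0.4696 0.3141]
scene yellow cap [ 0.4702 -0.2314]
scene yellow cap [ 0.5317 -0.2021]
scene yellow seat [0.5538 0.339 ]
scene blue cap [ 0.4277 -0.3179]
scene blue seat [0.5021 0.2312]
scene green seat [0.5003 0.292 ]
side red cap [ 0.5129 -0.3181]
side red seat [0.4721 0.3109]
side yellow cap [ 0.4701 -0.2334]
side yellow cap [ 0.4346 -0.1564]
side yellow seat [0.5519 0.3391]
side blue cap [ 0.4283 -0.32  ]
side blue cap [ 0.3975 -0.2344]
side blue seat [0.5003 0.2312]
side green seat [0.5487 0.2742]
```

View pics/s4.png

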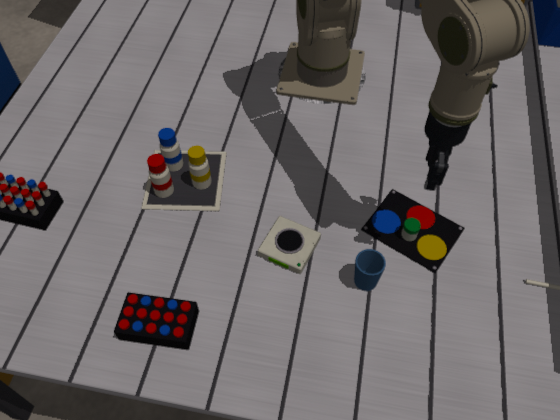

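The scene view shows all three bottles upright on the tray: red (158,175), blue (170,150) and yellow (199,168). The pot stands alone at (411,229) between the bare seats, and the cup hasn't moved. Next is the pot.

Emit:
{"name": "send_rows", "arguments": {
  "plan": [
    [[0,0,0,0,0.005,0.16,0.8],[0,0,0,0,0,0.17,0.8],[0,0,0,0,0,0.17,0.8],[0,0,0,0,0,0.17,0.8],[0,0,0,0,0,0.15,0.8],[0,0,0,0,0,0.1,0.8],[0,0,0,0,0,0.05,0.8],[0,0,0,0,0,0,0.8],[0,0,0,0,0,0,0],[0,0,0,0,0,0,0],[0,0,0,0,0,0,0],[0,0,0,0,0,0,0],[0,0,0,0,0,0,0],[0,0,0,0,0,0,0],[0,0,0,0,0,0,0],[0,0,0,0,0,0,0]]
  ],
  "squeeze": 25
}}

```text
clock: 22.55
position: [0.528, 0.2873, 0.0444]
ee_rot: [0.707, 0.707, 0.002, 0.001]
ft_force: [-0.6, -1.7, 7.7]
grip_width: 0.429
grasp_force: 24.7
```

Emit:
{"name": "send_rows", "arguments": {
  "plan": [
    [[0,0,0,0,0,-0.08,0],[0,0,0,0,0,-0.16,0],[0,0,0,0,0,-0.18,0],[0,0,0,0,0,-0.15,0],[0,0,0,0,0,-0.08,0],[0,0,0,-0.15,0.046,0,0],[0,0,0,-0.15,0.046,0,0],[0,0,0,-0.15,0.046,0,0],[0,0,0,-0.15,0.046,0,0],[0,0,0,-0.15,0.046,0,0],[0,0,0,-0.15,0.046,0,0],[0,0,0,-0.15,0.046,0,0],[0,0,0,-0.15,0.046,0,0],[0,0,0,-0.1,0.03,0,0],[0,0,0,-0.054,0.014,0,0],[0,0,0,0,0,0,0],[0,0,0,0,0,0,0],[0,0,0,0,0,0,0]]
  ]
}}

```text
clock: 24.05
position: [0.6089, 0.0185, 0.1725]
ee_rot: [0.706, 0.708, 0.0, -0.0]
ft_force: [0.6, 0.0, -0.7]
grip_width: 0.435
grasp_force: 25.4
```

```bash
python3 - <<'E'
from h import *
o=get_obs();print(o["position"],o["grip_width"])
im,T=grab("wrist");cv2.imwrite("pics/w5.png",im[:,:,::-1])
for b in blobs(mask(im,"green"),100): print(b,cast("wrist",T,b[1],.174).round(4))
for n in("scene","side"):
    im,T=grab(n)
    for b in blobs(mask(im,"green"),40): print(n,b,cast(n,T,b[1],.17).round(4))
E
```

```text
[0.60894352 0.01846886 0.17254505] 0.43477673700905317
(5641, [279.0, 284.8], [237, 243, 85, 84]) [[0.6077 0.0177]]
side (172, [238.7, 155.4], [232, 148, 13, 16]) [[0.6149 0.019 ]]
```

View pics/w5.png

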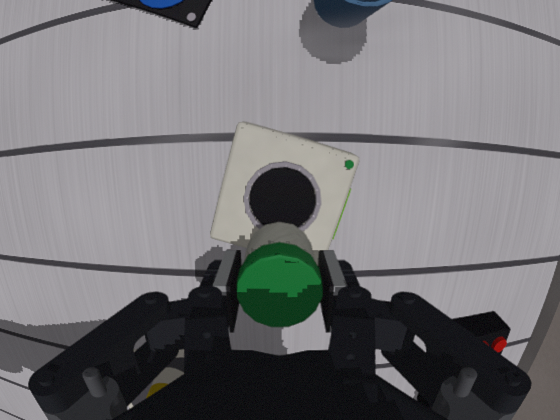

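The wrist view shows the pot upright in the jaws, lid at (279,285), with the nest just behind it at (282,197). I'll shift 2 mm and lower it.

Emit:
{"name": "send_rows", "arguments": {
  "plan": [
    [[0,0,0,-0.008,0.009,0.1,0],[0,0,0,0,0,0.15,0],[0,0,0,0,0,0.15,0],[0,0,0,0,0,0.08,0],[0,0,0,0,0,0.03,0],[0,0,0,0,0,0.02,0],[0,0,0,0,0,0,0],[0,0,0,0,0,0,0]]
  ]
}}

```text
clock: 24.87
position: [0.6118, 0.0148, 0.0676]
ee_rot: [0.707, 0.707, 0.001, 0.001]
ft_force: [-0.1, -0.3, -0.2]
grip_width: 0.433
grasp_force: 25.4
```

Emit:
{"name": "send_rows", "arguments": {
  "plan": [
    [[0,0,0,0.006,-0.004,0.01,0],[0,0,0,0,0,0.006,0],[0,0,0,0,0,0,0],[0,0,0,0,0,0,0]]
  ]
}}

```text
clock: 25.2
position: [0.6109, 0.016, 0.0644]
ee_rot: [0.707, 0.707, 0.001, 0.001]
ft_force: [-1.7, 1.4, 5.8]
grip_width: 0.439
grasp_force: 25.8
```

Emit:
{"name": "send_rows", "arguments": {
  "plan": [
    [[0,0,0,0,0,0,0.6],[0,0,0,0,0,0,0.8],[0,0,0,0,0,0,0.8],[0,0,0,0,0,-0.1,0.8],[0,0,0,0,0,-0.18,0.8],[0,0,0,0,0,-0.18,0.8],[0,0,0,0,0,-0.18,0.8],[0,0,0,0,0,-0.18,0.8],[0,0,0,-0.154,-0.088,-0.03,0.8],[0,0,0,-0.154,-0.088,0,0.8],[0,0,0,-0.154,-0.088,0,0.8],[0,0,0,-0.154,-0.088,0,0.8],[0,0,0,-0.154,-0.088,0,0.8],[0,0,0,-0.154,-0.088,0,0.8],[0,0,0,-0.154,-0.088,0,0.8],[0,0,0,-0.154,-0.088,0,0.8],[0,0,0,0,0,0,0.8],[0,0,0,0,0,0,0.8],[0,0,0,0,0,0,0.8]]
  ],
  "squeeze": 40
}}

```text
clock: 26.78
position: [0.4697, -0.2303, 0.2331]
ee_rot: [0.707, 0.707, 0.0, -0.0]
ft_force: [0.4, -0.1, -0.2]
grip_width: 0.798
grasp_force: 0.0
```

```bash
python3 - <<'E'
from h import *
o=get_obs();print(o["position"],o["grip_width"])
im,T=grab("wrist")
for c in("yellow","red","blue"):
  for b in blobs(mask(im,c),300): print(c,b,cast("wrist",T,b[1],.121).round(4))
for n in("scene","side"):
    im,T=grab(n)
    if n=="side": cv2.imwrite("pics/d6.png",im[:,:,::-1])
    for b in blobs(mask(im,"green"),40): print(n,b,cast(n,T,b[1],.066).round(4))
E
```

```text
[ 0.46967798 -0.23025517  0.23309533] 0.7982852083552489
yellow (2272, [279.6, 207.5], [254, 180, 52, 56]) [[ 0.4688 -0.2295]]
red (354, [315.5, 250.0], [297, 242, 44, 27]) [[ 0.4977 -0.2652]]
red (1820, [326.7, 295.4], [304, 271, 47, 50]) [[ 0.5095 -0.3086]]
blue (343, [244.8, 251.8], [220, 244, 44, 27]) [[ 0.4408 -0.2669]]
blue (1813, [233.6, 297.3], [211, 273, 46, 50]) [[ 0.4292 -0.3107]]
scene (181, [288.1, 230.3], [280, 224, 17, 14]) [[0.6095 0.0149]]
side (218, [244.7, 193.0], [237, 186, 17, 15]) [[0.6094 0.0154]]
```

View pics/d6.png

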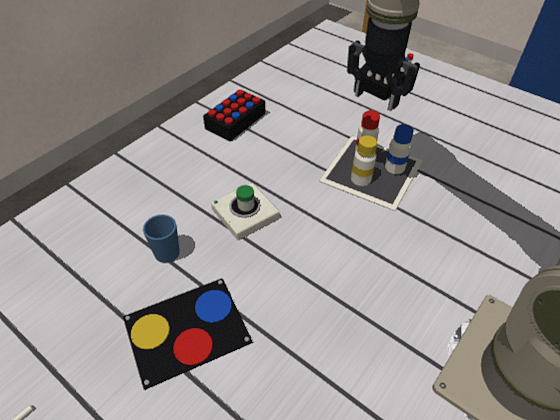

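The side view shows the pot standing in the nest at (245,195), the three bottles upright on the tray and the seats bare. Yellow goes back first.

Emit:
{"name": "send_rows", "arguments": {
  "plan": [
    [[0,0,0,-0.009,0,0.16,0.8],[0,0,0,0,0,0.16,0.8],[0,0,0,0,0,0.16,0.8],[0,0,0,0,0,0.11,0.8],[0,0,0,0,0,0.04,0.8],[0,0,0,0,0,0,0.8],[0,0,0,0,0,0,0],[0,0,0,0,0,0,0],[0,0,0,0,0,0,0],[0,0,0,0,0,0,0],[0,0,0,0,0,0,0],[0,0,0,0,0,0,0],[0,0,0,0,0,0,0],[0,0,0,0,0,0,0]]
  ],
  "squeeze": 40
}}

```text
clock: 28.1
position: [0.4705, -0.2329, 0.109]
ee_rot: [0.707, 0.707, 0.001, 0.001]
ft_force: [-1.1, 1.1, 7.4]
grip_width: 0.457
grasp_force: 40.1
```

Emit:
{"name": "send_rows", "arguments": {
  "plan": [
    [[0,0,0,0,0,-0.1,0],[0,0,0,0,0,-0.18,0],[0,0,0,0,0,-0.18,0],[0,0,0,0,0,-0.16,0],[0,0,0,0.09,0.024,-0.03,0],[0,0,0,0.17,0.024,0,0],[0,0,0,0.17,0.024,0,0],[0,0,0,0.17,0.024,0,0],[0,0,0,0.17,0.024,0,0],[0,0,0,0.17,0.024,0,0],[0,0,0,0.17,0.024,0,0],[0,0,0,0.17,0.024,0,0],[0,0,0,0.17,0.024,0,0],[0,0,0,0.17,0.024,0,0],[0,0,0,0.17,0.024,0,0],[0,0,0,0.17,0.024,0,0],[0,0,0,0.17,0.024,0,0],[0,0,0,0.17,0.024,0,0],[0,0,0,0.17,0.024,0,0]]
  ]
}}

```text
clock: 29.68
position: [0.5416, 0.263, 0.238]
ee_rot: [0.707, 0.707, 0.001, 0.0]
ft_force: [0.8, -0.1, -1.6]
grip_width: 0.457
grasp_force: 40.9
```

Emit:
{"name": "send_rows", "arguments": {
  "plan": [
    [[0,0,0,0.17,0.024,0,0],[0,0,0,0.13,0.024,0,0],[0,0,0,0.085,0,0,0],[0,0,0,0,0,0,0],[0,0,0,0,0,0,0],[0,0,0,0,0,0.16,0],[0,0,0,0,0,0.16,0],[0,0,0,0,0,0.16,0],[0,0,0,0,0,0.09,0],[0,0,0,0,0,0.03,0],[0,0,0,0,0,0,0],[0,0,0,0,0,0,0]]
  ]
}}

```text
clock: 30.68
position: [0.552, 0.338, 0.1187]
ee_rot: [0.707, 0.707, 0.001, 0.0]
ft_force: [0.5, 0.3, -1.2]
grip_width: 0.454
grasp_force: 40.9
```

Dead on target; lowering the last 7 mm.

Emit:
{"name": "send_rows", "arguments": {
  "plan": [
    [[0,0,0,0,0,0.018,0],[0,0,0,0,0,0.012,0],[0,0,0,0,0,0.003,0],[0,0,0,0,0,0,0],[0,0,0,0,0,0,0]]
  ]
}}

```text
clock: 31.1
position: [0.5517, 0.3389, 0.1121]
ee_rot: [0.707, 0.707, 0.001, 0.0]
ft_force: [-1.5, -1.0, 6.5]
grip_width: 0.455
grasp_force: 41.4
```

Emit:
{"name": "send_rows", "arguments": {
  "plan": [
    [[0,0,0,0,0,0,0.7],[0,0,0,0,0,0,0.8],[0,0,0,0,0,0,0.8],[0,0,0,0,0,-0.1,0.8],[0,0,0,0,0,-0.18,0.8],[0,0,0,0,0,-0.18,0.8],[0,0,0,0,0,-0.18,0.8],[0,0,0,-0.16,0,0,0.8],[0,0,0,-0.17,0,0,0.8],[0,0,0,-0.17,0,0,0.8],[0,0,0,0,0,0,0.8],[0,0,0,0,0,0,0.8]]
  ]
}}

```text
clock: 32.1
position: [0.5516, 0.2359, 0.2387]
ee_rot: [0.709, 0.706, -0.0, 0.0]
ft_force: [0.7, 1.2, 0.1]
grip_width: 0.802
grasp_force: 0.0
```

```bash
cat > chk.py <<'E'
from h import *
import sys
def fits(col,amin=150):
    im,T=grab("wrist")
    cs,_=cv2.findContours(mask(im,col),cv2.RETR_EXTERNAL,cv2.CHAIN_APPROX_NONE)
    for k in cs:
        if cv2.contourArea(k)<amin: continue
        P=cv2.convexHull(k)[:,0]+0.0; 
        for nm,z in(("seat",.009),("captop",.124)):
            (x,y),r=cv2.minEnclosingCircle((cast("wrist",T,P,z)*1000).astype(np.float32)); print(col,nm,round(x,1),round(y,1),"r",round(r,1))
    for n in("scene","side"):
        im,T=grab(n)
        for b in blobs(mask(im,col),200): 
            q=cast(n,T,b[1],.110)[0]
            if abs(q[0]-.52)<.12 and abs(q[1]-.28)<.12: print(n,col,"cap@.110",q.round(4))
if __name__=="__main__":
    print(get_obs()["position"])
    for c in sys.argv[1:]: fits(c)
E
python3 chk.py yellow
python3 -c "
from h import *
cv2.imwrite('pics/w7.png',grab('wrist')[0][:,:,::-1])"
```

```text
[0.55163791 0.23586587 0.23873874]
yellow seat 550.7 343.6 r 39.4
yellow captop 550.7 332.1 r 26.6
scene yellow cap@.110 [0.5508 0.3404]
scene yellow cap@.110 [0.6242 0.3186]
side yellow cap@.110 [0.5506 0.3395]
side yellow cap@.110 [0.4907 0.3637]
```

View pics/w7.png

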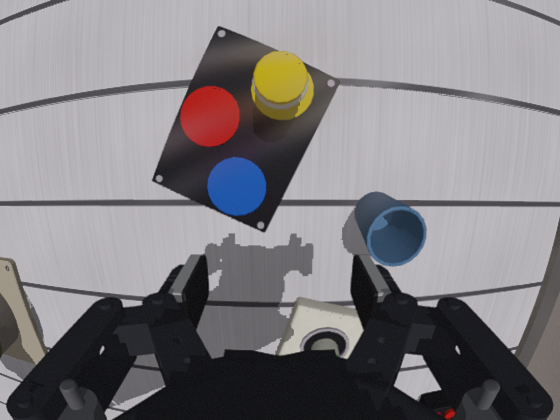

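The wrist view shows yellow upright inside its disc at (281,85), with the red and blue seats free and the cup untouched. Blue is next.

Emit:
{"name": "send_rows", "arguments": {
  "plan": [
    [[0,0,0,-0.173,-0.0386,0,0.8],[0,0,0,-0.173,-0.0386,0,0.8],[0,0,0,-0.173,-0.0386,0,0.8],[0,0,0,-0.173,-0.0386,0,0.8],[0,0,0,-0.173,-0.0386,0,0.8],[0,0,0,-0.173,-0.0386,0,0.8],[0,0,0,-0.173,-0.0386,0,0.8],[0,0,0,-0.173,-0.0386,0,0.8],[0,0,0,-0.173,-0.0386,0,0.8],[0,0,0,-0.173,-0.0386,0,0.8],[0,0,0,-0.173,-0.0386,0,0.8],[0,0,0,-0.173,-0.0386,0,0.8],[0,0,0,-0.173,-0.0386,0,0.8],[0,0,0,-0.173,-0.0386,0,0.8],[0,0,0,-0.173,-0.0386,0,0.8],[0,0,0,-0.173,-0.0386,0,0.8],[0,0,0,0,0,0,0.8],[0,0,0,0,0,0,0.8],[0,0,0,0,0,0,0.8]]
  ]
}}

```text
clock: 33.88
position: [0.4283, -0.3141, 0.2382]
ee_rot: [0.707, 0.708, 0.0, -0.0]
ft_force: [-0.1, 1.2, 0.3]
grip_width: 0.8
grasp_force: 0.0
```

Emit:
{"name": "send_rows", "arguments": {
  "plan": [
    [[0,0,0,-0.022,0,0.16,0.8],[0,0,0,0,0,0.16,0.8],[0,0,0,0,0,0.16,0.8],[0,0,0,0,0,0.12,0.8],[0,0,0,0,0,0.05,0.8],[0,0,0,0,0,0,0.8],[0,0,0,0,0,0,0],[0,0,0,0,0,0,0],[0,0,0,0,0,0,0],[0,0,0,0,0,0,0],[0,0,0,0,0,0,0],[0,0,0,0,0,0,0],[0,0,0,0,0,0,0],[0,0,0,0,0,0,0]]
  ]
}}

```text
clock: 35.05
position: [0.4287, -0.3201, 0.1106]
ee_rot: [0.707, 0.707, 0.001, 0.002]
ft_force: [-1.2, 0.8, 7.1]
grip_width: 0.455
grasp_force: 40.1
```

Emit:
{"name": "send_rows", "arguments": {
  "plan": [
    [[0,0,0,0,0,-0.1,0],[0,0,0,0,0,-0.18,0],[0,0,0,0,0,-0.18,0],[0,0,0,0,0,-0.16,0],[0,0,0,0.09,0.021,-0.03,0],[0,0,0,0.17,0.021,0,0],[0,0,0,0.17,0.021,0,0],[0,0,0,0.17,0.021,0,0],[0,0,0,0.17,0.021,0,0],[0,0,0,0.17,0.021,0,0],[0,0,0,0.17,0.021,0,0],[0,0,0,0.17,0.021,0,0],[0,0,0,0.17,0.021,0,0],[0,0,0,0.17,0.021,0,0],[0,0,0,0.17,0.021,0,0],[0,0,0,0.17,0.021,0,0],[0,0,0,0.17,0.021,0,0],[0,0,0,0.17,0.021,0,0],[0,0,0,0.17,0.021,0,0]]
  ]
}}

```text
clock: 36.63
position: [0.4905, 0.176, 0.2394]
ee_rot: [0.707, 0.707, 0.001, 0.0]
ft_force: [0.4, 0.0, -2.3]
grip_width: 0.457
grasp_force: 41.2
```

Emit:
{"name": "send_rows", "arguments": {
  "plan": [
    [[0,0,0,0.17,0.021,0,0],[0,0,0,0.105,0.021,0,0],[0,0,0,0,0,0,0],[0,0,0,0,0,0,0],[0,0,0,0,0,0.16,0],[0,0,0,0,0,0.16,0],[0,0,0,0,0,0.16,0],[0,0,0,0,0,0.09,0],[0,0,0,0,0,0.03,0],[0,0,0,0,0,0,0],[0,0,0,0,0,0,0]]
  ]
}}

```text
clock: 37.55
position: [0.4997, 0.229, 0.1199]
ee_rot: [0.707, 0.707, 0.001, 0.0]
ft_force: [-0.2, 0.4, -1.9]
grip_width: 0.456
grasp_force: 41.1
```

Emit:
{"name": "send_rows", "arguments": {
  "plan": [
    [[0,0,0,0,0.004,0.018,0],[0,0,0,0,0,0.01,0],[0,0,0,0,0,0.004,0],[0,0,0,0,0,0,0],[0,0,0,0,0,0,0]]
  ]
}}

```text
clock: 37.97
position: [0.5006, 0.2298, 0.1136]
ee_rot: [0.707, 0.707, 0.001, 0.001]
ft_force: [-1.6, -0.4, 5.8]
grip_width: 0.45
grasp_force: 41.9
```

Emit:
{"name": "send_rows", "arguments": {
  "plan": [
    [[0,0,0,0,0,0,0.7],[0,0,0,0,0,0,0.8],[0,0,0,0,0,0,0.8],[0,0,0,0,0,-0.1,0.8],[0,0,0,0,0,-0.18,0.8],[0,0,0,0,0,-0.18,0.8],[0,0,0,0,0,-0.18,0.8],[0,0,0,-0.171,0.004,0,0.8],[0,0,0,-0.171,0.004,0,0.8],[0,0,0,-0.171,0.004,0,0.8],[0,0,0,-0.171,0.004,0,0.8],[0,0,0,-0.171,0.004,0,0.8],[0,0,0,-0.171,0.004,0,0.8],[0,0,0,-0.171,0.004,0,0.8],[0,0,0,-0.171,0.004,0,0.8],[0,0,0,-0.171,0.004,0,0.8],[0,0,0,-0.171,0.004,0,0.8],[0,0,0,-0.171,0.004,0,0.8],[0,0,0,-0.171,0.004,0,0.8],[0,0,0,-0.171,0.004,0,0.8]]
  ]
}}

```text
clock: 39.63
position: [0.5099, -0.2168, 0.2402]
ee_rot: [0.707, 0.707, 0.0, 0.0]
ft_force: [1.0, 0.2, -0.0]
grip_width: 0.799
grasp_force: 0.0
```

Emit:
{"name": "send_rows", "arguments": {
  "plan": [
    [[0,0,0,-0.171,0.004,0,0.8],[0,0,0,-0.171,0.004,0,0.8],[0,0,0,-0.171,0.004,0,0.8],[0,0,0,0,0,0,0.8],[0,0,0,0,0,0,0.8],[0,0,0,0,0,0,0.8]]
  ]
}}

```text
clock: 40.13
position: [0.5126, -0.3173, 0.2398]
ee_rot: [0.707, 0.707, 0.0, -0.0]
ft_force: [0.4, 0.2, -1.0]
grip_width: 0.797
grasp_force: 0.0
```

```bash
python3 - <<'E'
from h import *
print(get_obs()["position"])
for n,c in(("scene","red"),("side","red"),("scene","blue"),("side","blue"),("scene","yellow"),("side","yellow")):
    im,T=grab(n)
    for b in blobs(mask(im,c),150):
        q=cast(n,T,b[1],.107 if c=="red" else .11)[0]
        if (c=="red" and abs(q[0]-.5)<.1 and abs(q[1]+.3)<.1) or (c!="red" and abs(q[0]-.52)<.1 and abs(q[1]-.28)<.1): print(n,c,q.round(4))
E
```

```text
[ 0.51262805 -0.31727839  0.2398052 ]
scene red [ 0.5124 -0.3154]
side red [ 0.5129 -0.3181]
scene blue [0.4991 0.2329]
scene blue [0.5789 0.2227]
side blue [0.4995 0.2311]
side blue [0.4472 0.2716]
scene yellow [0.551  0.3404]
side yellow [0.5506 0.3395]
side yellow [0.4907 0.3637]
```

Emit:
{"name": "send_rows", "arguments": {
  "plan": [
    [[0,0,0,0,0,0.16,0.8],[0,0,0,0,0,0.16,0.8],[0,0,0,0,0,0.16,0.8],[0,0,0,0,0,0.12,0.8],[0,0,0,0,0,0.05,0.8],[0,0,0,0,0,0,0.8],[0,0,0,0,0,0,0],[0,0,0,0,0,0,0],[0,0,0,0,0,0,0],[0,0,0,0,0,0,0],[0,0,0,0,0,0,0],[0,0,0,0,0,0,0],[0,0,0,0,0,0,0],[0,0,0,0,0,0,0]]
  ]
}}

```text
clock: 41.6
position: [0.5136, -0.3184, 0.1124]
ee_rot: [0.707, 0.707, 0.001, 0.002]
ft_force: [-1.8, 0.7, 6.3]
grip_width: 0.455
grasp_force: 40.2
```

Emit:
{"name": "send_rows", "arguments": {
  "plan": [
    [[0,0,0,0,0,-0.1,0],[0,0,0,0,0,-0.18,0],[0,0,0,0,0,-0.18,0],[0,0,0,0,0,-0.18,0],[0,0,0,0.09,-0.011,-0.06,0],[0,0,0,0.17,-0.011,0,0],[0,0,0,0.17,-0.011,0,0],[0,0,0,0.17,-0.011,0,0],[0,0,0,0.17,-0.011,0,0],[0,0,0,0.17,-0.011,0,0],[0,0,0,0.17,-0.011,0,0],[0,0,0,0.17,-0.011,0,0],[0,0,0,0.17,-0.011,0,0],[0,0,0,0.17,-0.011,0,0],[0,0,0,0.17,-0.011,0,0],[0,0,0,0.17,-0.011,0,0],[0,0,0,0.17,-0.011,0,0],[0,0,0,0.17,-0.011,0,0],[0,0,0,0.17,-0.011,0,0]]
  ]
}}

```text
clock: 43.18
position: [0.4792, 0.1778, 0.2511]
ee_rot: [0.707, 0.707, 0.001, 0.0]
ft_force: [1.4, 0.8, -2.0]
grip_width: 0.448
grasp_force: 41.2
```

Emit:
{"name": "send_rows", "arguments": {
  "plan": [
    [[0,0,0,0.17,-0.011,0,0],[0,0,0,0.17,-0.011,0,0],[0,0,0,0.17,-0.011,0,0],[0,0,0,0.15,-0.009,0,0],[0,0,0,0,0,0,0],[0,0,0,0,0,0,0],[0,0,0,0,0,0,0]]
  ]
}}

```text
clock: 43.77
position: [0.4713, 0.3077, 0.2504]
ee_rot: [0.707, 0.707, 0.0, 0.0]
ft_force: [-0.3, -1.0, -1.6]
grip_width: 0.451
grasp_force: 41.1
```

Emit:
{"name": "send_rows", "arguments": {
  "plan": [
    [[0,0,0,0.003,0.004,0.16,0],[0,0,0,0,0,0.16,0],[0,0,0,0,0,0.16,0],[0,0,0,0,0,0.12,0],[0,0,0,0,0,0.045,0],[0,0,0,0,0,0,0],[0,0,0,0,0,0,0]]
  ]
}}

```text
clock: 44.35
position: [0.4727, 0.3084, 0.1223]
ee_rot: [0.708, 0.707, 0.0, 0.0]
ft_force: [0.5, 0.6, -1.4]
grip_width: 0.453
grasp_force: 41.0
```

Emit:
{"name": "send_rows", "arguments": {
  "plan": [
    [[0,0,0,0,0,0.018,0],[0,0,0,0,0,0.012,0],[0,0,0,0,0,0.004,0],[0,0,0,0,0,0,0],[0,0,0,0,0,0,0]]
  ]
}}

```text
clock: 44.77
position: [0.4725, 0.3093, 0.1154]
ee_rot: [0.707, 0.707, 0.001, 0.0]
ft_force: [-0.5, -0.5, 4.7]
grip_width: 0.455
grasp_force: 41.7
```

Emit:
{"name": "send_rows", "arguments": {
  "plan": [
    [[0,0,0,0,0,0,0.7],[0,0,0,0,0,0,0.8],[0,0,0,0,0,0,0.8],[0,0,0,0,0,-0.1,0.8],[0,0,0,0,0,-0.18,0.8],[0,0,0,0,0,-0.18,0.8],[0,0,0,0,0,-0.18,0.8],[0,0,0,-0.15,0.09,0,0.8],[0,0,0,-0.15,0.09,0,0.8],[0,0,0,-0.15,0.09,0,0.8],[0,0,0,0,0,0,0.8],[0,0,0,0,0,0,0.8],[0,0,0,0,0,0,0.8]]
  ]
}}

```text
clock: 45.85
position: [0.5256, 0.2192, 0.2421]
ee_rot: [0.707, 0.707, -0.0, -0.0]
ft_force: [0.5, -0.3, -0.1]
grip_width: 0.798
grasp_force: 0.0
```

```bash
python3 - <<'E'
from h import *
S={"red":(.4722,.3098),"yellow":(.552,.338),"blue":(.5004,.2298)}
im,T=grab("wrist");cv2.imwrite("pics/w8.png",im[:,:,::-1])
i2,_=grab("scene");cv2.imwrite("pics/s8.png",i2[:,:,::-1])
h=cv2.cvtColor(im,cv2.COLOR_RGB2HSV)
for c in S:
    cs,_=cv2.findContours(mask(im,c),cv2.RETR_EXTERNAL,cv2.CHAIN_APPROX_NONE)
    for k in cs:
        if cv2.contourArea(k)<200: continue
        (u,v),ax,_=cv2.fitEllipse(k)
        print(c,"area",cv2.contourArea(k),"ctr",round(u),round(v),"at cap z",cast("wrist",T,(u,v),.120).round(4),"seat",S[c])
# visible gap of seat rim below each body: sample mask on circle r=34 and body base
    for n in("scene","side"):
        j,Tn=grab(n)
        for b in blobs(mask(j,c),200):
            q=cast(n,Tn,b[1],.11)[0]
            if np.hypot(*(q-S[c]))<.02: print(n,c,"d mm",((q-S[c])*1000).round(1))
E
```

```text
red area 891.0 ctr 227 95 at cap z [[0.4847 0.3056]] seat (0.4722, 0.3098)
red area 2120.0 ctr 210 90 at cap z [[0.4716 0.3102]] seat (0.4722, 0.3098)
scene red d mm [-1.3  2.3]
side red d mm [0.1 0.9]
yellow area 894.5 ctr 306 69 at cap z [[0.5439 0.3255]] seat (0.552, 0.338)
yellow area 2122.0 ctr 312 53 at cap z [[0.5489 0.338 ]] seat (0.552, 0.338)
scene yellow d mm [-1.2  2.4]
side yellow d mm [-1.4  1.5]
blue area 2043.0 ctr 248 188 at cap z [[0.4994 0.2325]] seat (0.5004, 0.2298)
blue area 824.0 ctr 255 173 at cap z [[0.5056 0.2452]] seat (0.5004, 0.2298)
scene blue d mm [-0.9  2.4]
side blue d mm [-0.9  1.3]
```

View pics/w8.png

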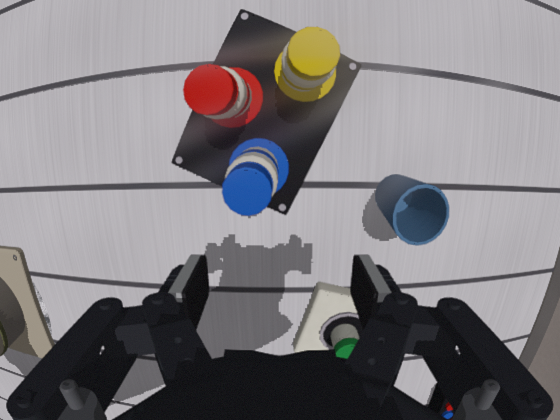

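View pics/s8.png

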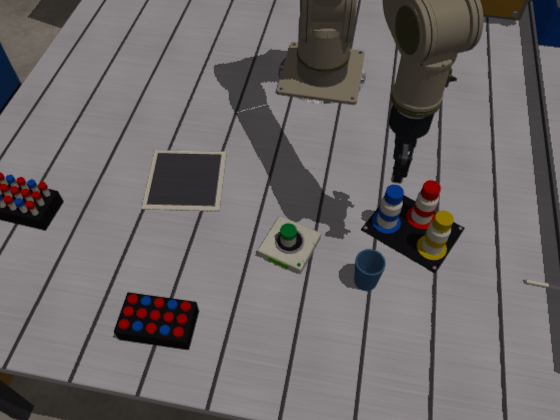

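Both views show the three bottles upright on their own discs, about 2 mm or less off centre. The pot stands in the nest at (289,238), the cup is unmoved and the gripper is clear. Handing in.

```bash
python3 -c "
from workcell import job
print(job.hand_in())"
```

```text
the job is handed in; nothing more can be done
None
```

I handed the job in at about 46 s on the robot's clock: the pot stands in the reader's nest, all three bottles are upright on their own colour discs (measured within about 3 mm of centre), nothing tipped, and the blue cup was not touched; the hand-in call returned no verdict.

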